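# One stroke of the corm-cup feeder

## Robot

A 7-joint arm with a two-finger parallel gripper is mounted at the origin on the work surface. World frame = base frame: x ahead of the robot, y to its left, z up, the work surface at z = 0. Lengths are in m, angles in rad, forces in N, time in s.
With the tool pointing down it reaches from about 0.425 to 0.925 m from the base axis. Payload 6.8 kg.
Tool frame: the origin (TCP) lies midway between the tips of the shut fingers; the grasp point (between the pads) lies 19 mm behind it; z points along the fingers, x is the direction in which the jaws open and shut, and the axes are right-handed (so a half turn about z gives the same grasp; the last joint's range is limited). The gripper opens to 85 mm and grips with 20 to 120 N. Pads are 22 mm wide; open, the fingers measure 114 mm over their backs; the gripper's body (76 mm by 85 mm) begins 54 mm behind the grasp point. The pads swing forward as they close: fully open they stand 13 mm farther back than shut.
Start: joints at [1.185, 0.477, 0.022, 1.555, -0.011, 1.109, -0.083], TCP at [0.185, -0.649, 0.231] pointing down, gripper open.
Joint ranges: [-2.96, 2.96], [-0.34, 2.1], [-1.41, 1.46], [0.24, 2.44], [-1.37, 4.51], [0.17, 1.92], [-2.96, 2.96]. Speed limits (rad/s): [2.39, 2.39, 3.14, 3.14, 3.14, 3.14, 3.14].

## Interface

Orientations are given as a rotation vector (axis times angle).
In Python, from bench import r gives the robot as it stands. The module is installed in compiled form; this text tells all that it offers.
- The arm moves only by the shell command python3 -m pendant 'ROWS' [OPENING] [FORCE]. ROWS is text: rows parted by semicolons, each of 4 numbers parted by spaces: the shift along the tool's x, y, z in cm, then the turn about the tool's z in degrees. A call has 1 to 8 rows; each row shifts and turns the pose as measured when the row begins, along the tool's axes as they then stand; what a row does not reach is not made up. A row lasts 1/12 s, in which the tool goes at most 41.7 mm and 7.16 degrees, less where a joint would pass 70% of its speed; a pose out of reach is approached as far as the arm can. A call with a gripper value outside its range is refused whole. OPENING is the closure in counts, from 0 (fully open) to 255 (shut), set as the call begins (- or left out, the last holds). The fingers move at their own pace and stop on an object; FORCE is the grip in N (left out, the last holds). Time passes only in rows, so rows that do not move let the fingers close. It gives the time, the measured TCP pose, the force and the opening at its end, in the units of the state.
- r.get_obs(): the state, without advancing time (a new reading comes with each control period).
- r.grab_frame(name): name is "scene" or "top"; returns a dict with "color" (480x640x3 uint8, red, green, blue), "fx", "fy", "cx", "cy" (pixels), "dist_coeffs" ([k1, k2, p1, p2, k3] as OpenCV has them; the pictures are not rectified), "R" (3x3) and "t" (3): a world point X has camera coordinates R X + t. Camera axes: x right, y down, z forward; pixel columns grow to the right and rows downward; lengths in m; the calibration is good to about 2 mm. A picture is of the moment at which its call begins. There is no depth.
- r.hand_in(): hands the job in, once; it reports no verdict.
The state is a dict: "clock": time; "joints": joint angles; "qvel": joint speeds; "tau": joint torques, N m; "tcp_pos": TCP position; "orientation": TCP orientation; "contact_force": force on the tool from outside, world axes, zero at the start; "moment": the same for the moment, N m; "grip_width": finger opening in m.
Only numpy, scipy, OpenCV 4.12 (cv2) and the standard library are available. Lean on these libraries where they do the work, as an engineer would, in place of code of your own. Each camera call takes 0.05 s, during which the arm holds its last target.

## Task

Set the loose green corm cup gently upright into the feeder's empty loading bay, then turn the handwheel clockwise (seen from above) through one full revolution, so that the pusher moves the new cup up into the lane and draws back. Finish by leaning on the crank handle with a push of about 15 N against the wheel's one-turn stop so it is fully home, never over 25 N, then let go; leave the bottle, corm box and dibber alone.

Things in the scene. Friction and masses are not known exactly. Their poses are not given: they have to be found in the camera images.
- new_cup_mid (a point): Centre (32 mm above its underside) of the loose green cup: a straight cylinder 54 mm in diameter and 64 mm tall, 0.11 to 0.23 kg, upright on the bench. A brown corm with a pale bud shows on top, up to 28 mm above the rim (look only). z is its upright axis.
- feeder: Fixed bench machine; origin at bench height, local +y along the lane in the pushing direction, z up. Grey gearbox 160 x 160 x 75 mm at local (0, -155 mm), handwheel flat on top. Lane: floor 12 mm up, two steel rails with inner faces at local x = -32 and +32 mm, tops 32 mm up, from y = -50 to +220 mm. Set the cup down gently (under 30 N) and grip the crank lightly, if at all.
- bay (a point): Centre of the loading bay on the lane floor (12 mm above the bench, yellow patch), at feeder local (0, -19 mm); axes as the feeder. The cup stands here within 12 mm, with 5 mm of play to each rail. Along the lane the pusher face is 41 mm behind this point and the nearest lane cup's wall about 40 mm ahead.
- hub (a point): Centre of the dark handwheel's top face (156 mm diameter), on its vertical axle, 97 mm above the bench, at feeder local (0, -150 mm); axes as the feeder.
- crank_mid (a point): Middle (124 mm above the bench) of the upright black crank handle: a free-spinning sleeve 24 mm in diameter, 101 to 146 mm above the bench, centre line 62 mm from the wheel axle. At wheel reading 0 it lies at feeder local -y from the axle; clockwise it then goes to -x (robot side), +y (lane side), +x, and back.
- wheel (a joint): Turn of the handwheel, rad, growing clockwise seen from above. Starts at 0 to 0.2; a hidden, hand-set one-turn stop ends it after one turn, somewhere from 6.25 to 6.45 (white rim mark about back at the red pointer): feel for it. It stays where left; turning takes 2 to 8 N at the crank. Home means pushed on against the stop with 10 to 25 N at the crank for 0.2 s (a pinch does not count).
- pusher (a joint): Travel of the orange pusher plate (50 mm wide, 18 to 58 mm above the bench, facing local +y) in m: 0 drawn back, face at feeder y = -60 mm; 0.070 fully out at wheel reading 3.14, face at +10 mm; back to 0 (under 2 mm) when the wheel is home.
- lane_cup1_mid (a point): Centre of the nearer of two terracotta-coloured cups (same size as the green one) already in the lane, at about feeder local y = 50 mm at the start; the new cup pushes them along by about 45 mm.
- lane_cup2_mid (a point): Centre of the farther terracotta-coloured cup in the lane, at about feeder local y = 108 mm at the start.
- new_cup: The same loose green cup; origin at the centre of its underside.
- stop_cam: Cam of the one-turn stop, hidden inside the gearbox, geared to turn half as far as the wheel; its lug, 62 mm from the axle, meets a clamped pin when the wheel has come round; the pin is hidden and was set by hand. The force there is twice the push along the crank's path, less friction. Nothing to handle.
- bottle: Bystander: white bottle with blue cap, 60 mm diameter, 150 mm tall, loose; origin under its centre. Leave it alone.
- corm_box: Bystander: open wooden box of corms, 130 x 100 x 45 mm, loose; origin under its centre. Leave it alone.
- dibber: Bystander: small wooden-handled dibber lying on the bench, 130 mm long, 20 mm thick; origin on the bench under its middle. Leave it alone.

How it is judged:
By the outcome, as a careful person would: the job done as asked, in the order asked, and still so for the second after the job is handed in, with the robot touching nothing.
It also fails if it takes over 72 s, if anything falls off the work surface, if the arm or the gripper's body presses on something with over 40 N, if the wrist force passes 120 N, or if a joint passes its speed limit or range.

## Working session

There is one attempt and no reset: what is moved stays moved. The work goes in short steps, Python scripts to look and compute and a shell command to move; the robot and the scene stay as the last step left them, time stands still between calls to the robot, and variables do not carry over. Pictures are saved under pics/ and viewed, and the job is handed in when it is done.

```bash
mkdir -p pics; python3 - <<'E'
from bench import r
import cv2
print(r.get_obs())
for n in("scene","top"):
    f=r.grab_frame(n)
    cv2.imwrite(f"pics/{n}0.png",f["color"][:,:,::-1])
    print({k:v for k,v in f.items() if k!="color"})
E
```

```text
{'clock': 0.0, 'joints': array([ 1.1848879 ,  0.47782784,  0.02233332,  1.55642722, -0.0115007 ,
        1.1093034 , -0.0831236 ]), 'qvel': array([-4.43414848e-04,  2.10505302e-03, -7.38694740e-04, -3.17579339e-04,
        8.56873761e-05,  1.42278209e-03,  3.05071101e-04]), 'tau': array([-3.72219856e-04, -5.96460485e+01,  1.60767652e+00, -2.81200558e+01,
        1.24144141e-02,  9.44941188e-03, -1.62295657e-05]), 'tcp_pos': array([ 0.18494862, -0.64856188,  0.23031723]), 'orientation': array([-2.50682819e+00,  1.89186313e+00,  2.42390975e-03]), 'contact_force': array([-0.32752328, -0.6530485 , -0.77876246]), 'moment': array([ 0.02247463,  0.0295476 , -0.0001233 ]), 'grip_width': 0.08574325700666931}
{'fx': 473.7939251506853, 'fy': 473.7939251506853, 'cx': 325.65535858399596, 'cy': 247.18249509072083, 'dist_coeffs': array([0.01133495, 0.        , 0.        , 0.        , 0.        ]), 'R': array([[ 0.03894342,  0.99923849, -0.00241862],
       [ 0.70456792, -0.02917539, -0.70903656],
       [-0.70856719,  0.02590823, -0.70516757]]), 't': array([-0.07750503, -0.31542071,  1.24869625])}
{'fx': 543.1186519410397, 'fy': 543.1186519410397, 'cx': 318.5898122120893, 'cy': 246.14691364824523, 'dist_coeffs': array([-0.01942281,  0.        ,  0.        ,  0.        ,  0.        ]), 'R': array([[ 0.01023276, -0.99989369, -0.01038791],
       [-0.98473997, -0.0082717 , -0.17383549],
       [ 0.17373108,  0.0120082 , -0.98471992]]), 't': array([0.05047815, 0.55762115, 1.04701364])}
```

View pics/scene0.png

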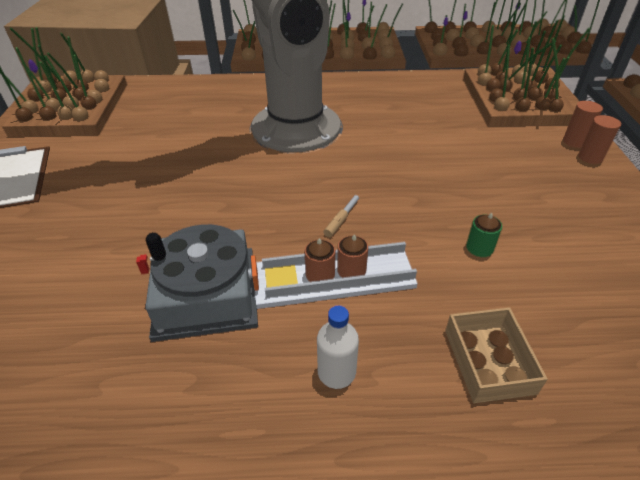

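View pics/top0.png

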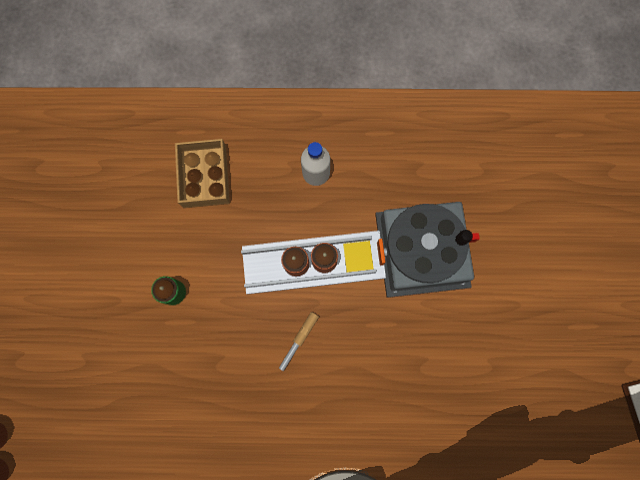

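```bash
cat > h.py <<'E'
from bench import r
import cv2, numpy as np
def grab(n,save=None):
    f=r.grab_frame(n)
    if save: cv2.imwrite(f"pics/{save}.png",f["color"][:,:,::-1])
    return f
def rays(f,px):
    K=np.array([[f["fx"],0,f["cx"]],[0,f["fy"],f["cy"]],[0,0,1]])
    p=cv2.undistortPoints(np.array(px,float).reshape(-1,1,2),K,f["dist_coeffs"]).reshape(-1,2)
    d=np.c_[p,np.ones(len(p))]@f["R"]
    return -f["R"].T@f["t"],d
def onz(f,px,z):
    C,d=rays(f,px); return C+d*((z-C[2])/d[:,2])[:,None]
def proj(f,X):
    K=np.array([[f["fx"],0,f["cx"]],[0,f["fy"],f["cy"]],[0,0,1]])
    return cv2.projectPoints(np.array(X,float).reshape(-1,1,3),cv2.Rodrigues(f["R"])[0],f["t"],K,f["dist_coeffs"])[0].reshape(-1,2)
def mask(f,lo,hi,box=None):
    hsv=cv2.cvtColor(f["color"],cv2.COLOR_RGB2HSV)
    m=cv2.inRange(hsv,np.array(lo),np.array(hi))
    if box:
        z=np.zeros_like(m); a,b,c,d=box; z[b:d,a:c]=m[b:d,a:c]; m=z
    n,l,s,c=cv2.connectedComponentsWithStats(m)
    if n<2: return None
    i=1+np.argmax(s[1:,4]); return (l==i).astype(np.uint8)
def pts(m): y,x=np.nonzero(m); return np.c_[x,y].astype(float)
def axis(fs,ms):
    A=[];b=[]
    for f,m in zip(fs,ms):
        C,d=rays(f,pts(m)); a0=np.arctan2(*d.mean(0)[1::-1])
        a=(np.arctan2(d[:,1],d[:,0])-a0+np.pi)%(2*np.pi)-np.pi
        az=a0+(a.min()+a.max())/2; n=np.array([-np.sin(az),np.cos(az)])
        A.append(n);b.append(n@C[:2]); print(" C",C.round(3),"az",az,"half",(a.max()-a.min())/2)
    return np.linalg.solve(A,b)
E
python3 - <<'E'
from h import *
S=grab("scene");T=grab("top")
ms=[mask(f,(50,80,20),(90,255,255),b) for f,b in((S,(440,190,540,280)),(T,(130,260,210,320)))]
print([m.sum() for m in ms]); c=axis((S,T),ms); print("cup",c)
for f in(S,T):
    m=mask(f,(22,150,120),(35,255,255)); q=cv2.minAreaRect(pts(m).astype(np.float32)); 
    cs=cv2.convexHull(pts(m).astype(np.float32)); ap=cv2.approxPolyDP(cs,4,True).reshape(-1,2)
    print("yellow",m.sum(),pts(m).mean(0),onz(f,[pts(m).mean(0)],.012),"\n",onz(f,ap,.012))
# hub disc: bright grey
for f,b in((S,(180,235,215,265)),(T,(415,228,445,255))):
    m=mask(f,(0,0,120),(180,60,255),b); p=pts(m); print("hub",m.sum(),p.mean(0),onz(f,[p.mean(0)],.097),onz(f,[p.mean(0)],.105))
E
python3 -c "
import cv2
a=cv2.imread('pics/scene0.png')[210:350,120:270];b=cv2.imread('pics/top0.png')[190:310,360:490]
cv2.imwrite('pics/z1.png',cv2.resize(a,(750,600)[:2]) if 0 else cv2.resize(a,None,fx=4.2,fy=4.2,interpolation=3));cv2.imwrite('pics/z2.png',cv2.resize(b,None,fx=5,fy=5,interpolation=3))"
```

```text
[np.uint64(726), np.uint64(237)]
 C [1.11  0.036 0.657] az 2.6754061521924095 half 0.03543585613182931
 C [0.367 0.043 1.128] az 1.2671230715223991 half 0.07807445528114809
cup [0.4661494  0.35988274]
yellow 482 [280.51659751 275.46680498] [[ 0.53179564 -0.0253797   0.012     ]] 
 [[ 0.54860642  0.00108015  0.012     ]
 [ 0.5537015  -0.04707148  0.012     ]
 [ 0.51469959 -0.05259473  0.012     ]
 [ 0.5092015  -0.0029018   0.012     ]]
yellow 742 [357.94743935 256.03908356] [[ 0.54347207 -0.02593302  0.012     ]] 
 [[ 0.51864296 -0.05496649  0.012     ]
 [ 0.51193035 -0.00321468  0.012     ]
 [ 0.56867023  0.00311422  0.012     ]
 [ 0.57547679 -0.04908871  0.012     ]]
hub 233 [196.65665236 249.80686695] [[ 0.54493624 -0.15853113  0.097     ]] [[ 0.55301335 -0.15575221  0.105     ]]
hub 218 [429.16055046 240.82110092] [[ 0.56090218 -0.15814123  0.097     ]] [[ 0.55939594 -0.15658498  0.105     ]]
```

View pics/z1.png

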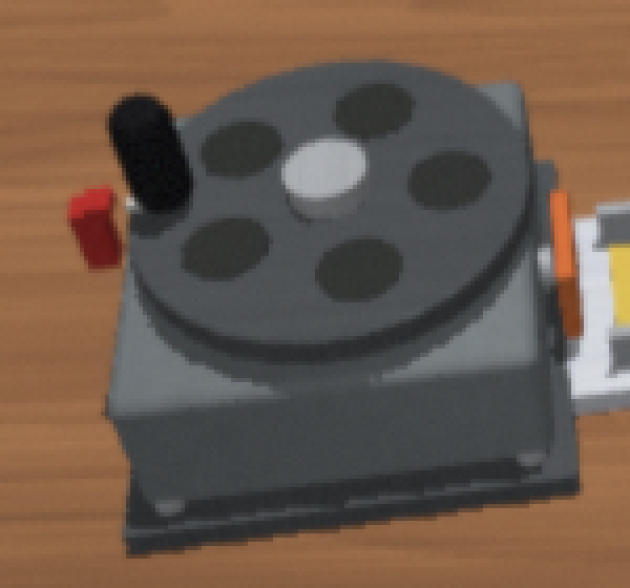

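View pics/z2.png

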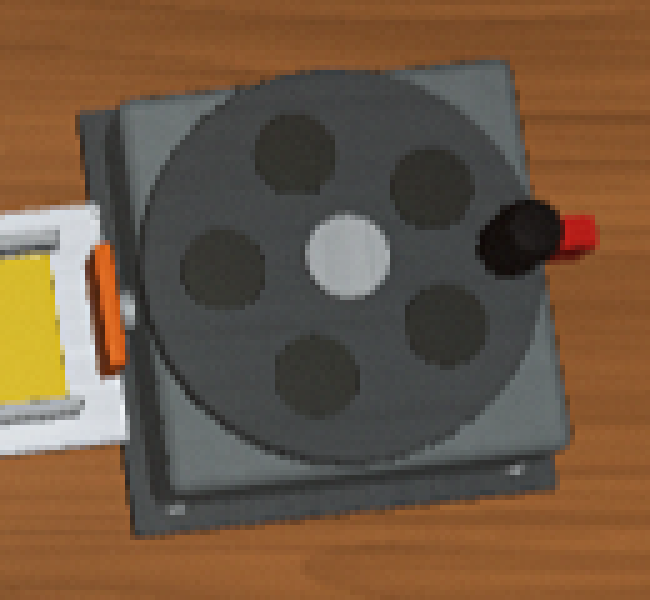

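```bash
cat >> h.py <<'E'
from scipy.spatial.transform import Rotation as Ro
def state():
    o=r.get_obs(); M=Ro.from_rotvec(o["orientation"]).as_matrix()
    return o,M
E
python3 - <<'E'
from h import *
S=grab("scene");T=grab("top")
o,M=state(); print(M.round(4))
m=mask(T,(0,0,150),(180,60,255),(235,225,385,300)); p=pts(m)
# lower edge of board: for columns, max row
e=np.array([[x,p[p[:,0]==x,1].max()] for x in range(252,370)]); X=onz(T,e,.006)
for q in(X,):
    k=np.polyfit(q[:,1],q[:,0],1); print("board edge slope deg",np.degrees(np.arctan(-k[0])), "resid",np.std(q[:,0]-np.polyval(k,q[:,1])))
# gearbox far edges? crank
ms=[mask(f,(0,0,0),(180,255,28),b) for f,b in((S,(140,225,172,265)),(T,(450,225,476,250)))]
print([int(m.sum()) for m in ms],[pts(m).mean(0) for m in ms]); print("crank",axis((S,T),ms))
# hub cap top via bright mask
for f,b,t in((S,(180,235,215,265),140),(T,(415,228,445,255),140)):
    g=f["color"][b[1]:b[3],b[0]:b[2]].mean(2); print(np.unique(g.astype(int)//10,return_counts=True))
m1=mask(S,(0,0,155),(180,60,255),(180,235,215,265));m2=mask(T,(0,0,140),(180,60,255),(415,228,445,255))
c1,c2=pts(m1).mean(0),pts(m2).mean(0)
A,d=rays(S,[c1]);B,e=rays(T,[c2]);
l=np.linalg.lstsq(np.c_[d[0],-e[0]],B-A,rcond=None)[0]; print("cap",m1.sum(),c1,A+d[0]*l[0],B+e[0]*l[1])
E
```

```text
[[ 2.742e-01 -9.617e-01 -2.000e-04]
 [-9.617e-01 -2.742e-01  6.000e-04]
 [-6.000e-04  0.000e+00 -1.000e+00]]
board edge slope deg 7.0130617699599584 resid 0.0007678071561313345
[320, 141] [array([155.759375, 247.084375]), array([462.73049645, 237.56028369])]
 C [1.11  0.036 0.657] az -2.7113634897988 half 0.01716447014049649
 C [0.367 0.043 1.128] az -0.9234784287156182 half 0.03550039050326803
crank [ 0.561871   -0.21566137]
(array([ 4,  5,  6,  7,  8,  9, 10, 11, 12, 13, 14, 15, 16, 17]), array([ 17, 156,  31,  77, 442,  63,  23,  11,  10,   9,  15,  12,  26,
       158]))
(array([ 3,  4,  5,  6,  7,  8,  9, 10, 11, 12, 13, 14, 15, 16, 17]), array([  2,  57,  16, 257, 235,   6,   7,   8,   4,  10,   6,   6,  15,
       169,  12]))
cap 194 [196.80927835 249.80412371] [ 0.55806965 -0.15376692  0.11000414] [ 0.55831534 -0.15570037  0.11042682]
```

```bash
cat >> h.py <<'E'
def plan(target,yaw=None,step=4.0,nmin=1):
    """rows (tool axes, cm, deg) from now to target; yaw = world angle of tool x in deg"""
    o,M=state(); d=(np.array(target)-o["tcp_pos"])*100
    y0=np.degrees(np.arctan2(M[1,0],M[0,0]))
    t=0 if yaw is None else -((yaw-y0+180)%360-180)
    n=max(nmin,int(np.ceil(np.linalg.norm(d)/step)),int(np.ceil(abs(t)/7)))
    print("dist",np.linalg.norm(d).round(2),"turn",round(t,1),"n",n,"J7",o["joints"][6].round(3))
    R=M.copy(); out=[]
    for i in range(n):
        s=R.T@d/n; out.append("%.2f %.2f %.2f %.1f"%(*s,t/n)); R=R@Ro.from_euler("z",t/n,degrees=True).as_matrix()
    for i in range(0,n,8): print("; ".join(out[i:i+8]))
def show():
    o,M=state(); print("t",round(o["clock"],2),"tcp",o["tcp_pos"].round(4),"yaw",np.degrees(np.arctan2(M[1,0],M[0,0])).round(2),"J7",o["joints"][6].round(3),"F",o["contact_force"].round(2),"w",round(o["grip_width"],4), "tilt",M[:,2].round(3))
E
python3 -c "
from h import *
plan((.5,-.36,.25),-36)"
```

```text
dist 42.78 turn -38.1 n 11 J7 -0.083
-1.74 -3.47 -0.17 -3.5; -1.53 -3.57 -0.17 -3.5; -1.31 -3.66 -0.17 -3.5; -1.09 -3.73 -0.17 -3.5; -0.86 -3.79 -0.17 -3.5; -0.63 -3.83 -0.17 -3.5; -0.40 -3.87 -0.17 -3.5; -0.16 -3.88 -0.17 -3.5
0.07 -3.88 -0.17 -3.5; 0.31 -3.87 -0.17 -3.5; 0.54 -3.85 -0.17 -3.5
```

```bash
python3 -m pendant '-1.7 -3.5 -0.2 -3.5; -1.5 -3.6 -0.2 -3.5; -1.3 -3.7 -0.2 -3.5; -1.1 -3.7 -0.2 -3.5; -0.9 -3.8 -0.2 -3.5; -0.6 -3.8 -0.2 -3.5; -0.4 -3.9 -0.2 -3.5; -0.2 -3.9 -0.2 -3.5'; python3 -m pendant '0.1 -3.9 -0.2 -3.5; 0.3 -3.9 -0.2 -3.5; 0.5 -3.9 -0.2 -3.5'
python3 -c "
from h import *
show()
plan((.6,.02,.25),0)"
```

```text
clock: 0.97
tcp_pos: [0.4105, -0.4383, 0.2449]
orientation: [2.884, -1.229, -0.008]
contact_force: [1.2, -0.1, -0.4]
grip_width: 0.0853
clock: 1.22
tcp_pos: [0.4995, -0.3536, 0.2508]
orientation: [2.988, -0.947, -0.007]
contact_force: [0.5, -0.8, 0.0]
grip_width: 0.0853
t 1.22 tcp [ 0.4995 -0.3536  0.2508] yaw -35.17 J7 -0.196 F [ 0.49 -0.83  0.03] w 0.0853 tilt [-0.007 -0.005 -1.   ]
dist 38.69 turn -35.2 n 10 J7 -0.196
-1.33 -3.63 -0.02 -3.5; -1.11 -3.71 -0.02 -3.5; -0.88 -3.77 -0.02 -3.5; -0.64 -3.81 -0.02 -3.5; -0.41 -3.85 -0.02 -3.5; -0.17 -3.86 -0.02 -3.5; 0.07 -3.87 -0.02 -3.5; 0.30 -3.86 -0.02 -3.5
0.54 -3.83 -0.02 -3.5; 0.77 -3.79 -0.02 -3.5
```

Tracking is accurate.

```bash
python3 -m pendant '-1.3 -3.6 0 -3.5; -1.1 -3.7 0 -3.5; -0.9 -3.8 0 -3.5; -0.6 -3.8 0 -3.5; -0.4 -3.9 0 -3.5; -0.2 -3.9 0 -3.5; 0.1 -3.9 0 -3.5; 0.3 -3.9 0 -3.5' ; python3 -m pendant '0.5 -3.8 0 -3.5; 0.8 -3.8 0 -3.5'
python3 -c "
from h import *
show()
plan((.466,.36,.17),7)"
```

```text
clock: 1.88
tcp_pos: [0.5843, -0.0396, 0.25]
orientation: [3.13, -0.158, -0.0]
contact_force: [0.5, -0.4, -0.3]
grip_width: 0.0855
clock: 2.05
tcp_pos: [0.6028, 0.039, 0.2498]
orientation: [3.133, 0.042, 0.0]
contact_force: [0.6, 0.3, 0.2]
grip_width: 0.0856
t 2.05 tcp [0.6028 0.039  0.2498] yaw 1.54 J7 -0.333 F [0.64 0.27 0.24] w 0.0856 tilt [ 0.    -0.008 -1.   ]
dist 35.79 turn -5.5 n 9 J7 -0.333
-1.42 -3.61 0.86 -0.6; -1.38 -3.63 0.86 -0.6; -1.35 -3.64 0.86 -0.6; -1.31 -3.66 0.86 -0.6; -1.27 -3.67 0.86 -0.6; -1.23 -3.68 0.86 -0.6; -1.19 -3.70 0.86 -0.6; -1.15 -3.71 0.86 -0.6
-1.11 -3.72 0.86 -0.6
```

```bash
python3 -m pendant '-1.4 -3.6 0.9 -0.6; -1.4 -3.6 0.9 -0.6; -1.4 -3.6 0.9 -0.6; -1.3 -3.7 0.9 -0.6; -1.3 -3.7 0.9 -0.6; -1.2 -3.7 0.9 -0.6; -1.2 -3.7 0.9 -0.6; -1.1 -3.4 0.9 -0.6' >/dev/null; python3 -m pendant '-0.6 -1.5 0 0; 0 0 0 0; 0 0 0 0'
python3 - <<'E'
from h import *
show()
S=grab("scene","scene1");T=grab("top","top1")
ms=[mask(f,(50,80,20),(90,255,255),b) for f,b in((S,(440,190,540,280)),(T,(130,260,210,320)))]
print("cup",axis((S,T),ms))
plan((.466,.36,.027),7,2)
E
```

```text
clock: 2.97
tcp_pos: [0.4656, 0.3591, 0.1739]
orientation: [3.134, 0.204, 0.009]
contact_force: [0.3, -0.7, 0.6]
grip_width: 0.0854
t 2.97 tcp [0.4656 0.3591 0.1739] yaw 7.46 J7 -0.914 F [ 0.3  -0.71  0.63] w 0.0854 tilt [ 0.006 -0.    -1.   ]
 C [1.11  0.036 0.657] az 2.6752817128708912 half 0.03531141681031147
 C [0.367 0.043 1.128] az 1.2295790393850279 half 0.039644927996337564
cup [0.47741838 0.35431111]
dist 14.72 turn 0.3 n 8 J7 -0.914
-0.02 -0.03 1.84 0.0; -0.02 -0.03 1.84 0.0; -0.02 -0.03 1.84 0.0; -0.02 -0.03 1.84 0.0; -0.02 -0.03 1.84 0.0; -0.02 -0.03 1.84 0.0; -0.02 -0.03 1.84 0.0; -0.02 -0.03 1.84 0.0
```

View pics/scene1.png

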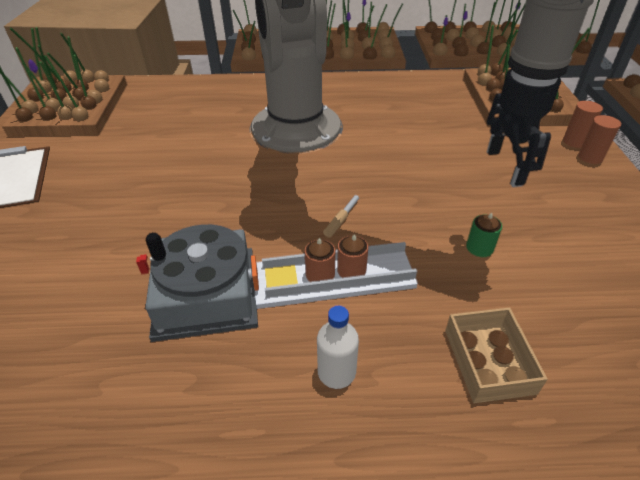

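```bash
python3 - <<'E'
from h import *
S=grab("scene");
print(proj(S,[[.466,.36,0],[.466,.36,.064],[.466,.36,.17],[.493,.36,.0],[.466+.042,.36+.005,.185],[.466-.042,.36-.005,.185]]))
m=mask(S,(50,80,20),(90,255,255),(440,190,540,280)); p=pts(m); print(p.min(0),p.max(0))
T=cv2.imread("pics/top0.png")
f=dict(r.grab_frame("top")); f["color"]=T[:,:,::-1].copy()
m=mask(f,(50,80,20),(90,255,255),(130,260,210,320)); p=pts(m); print(p.min(0),p.max(0)); print(proj(f,[[.466,.36,0],[.466,.36,.064]]))
# rim circle / base circle predicted extents
a=np.linspace(0,6.28,60); c=np.c_[.466+.027*np.cos(a),.36+.027*np.sin(a)]
for z in(0,.064):
  for g in(S,f):
    q=proj(g,np.c_[c,0*a+z]); print(z,q.min(0).round(1),q.max(0).round(1))
cv2.imwrite("pics/z3.png",cv2.resize(T[260:320,130:210],None,fx=8,fy=8,interpolation=2))
E
```

```text
[[479.21978625 248.41195518]
 [487.01222317 224.08535791]
 [501.87169513 177.78366369]
 [483.0120304  258.36907793]
 [515.21435576 185.76669474]
 [493.99092657 156.37497332]]
[467. 221.] [501. 256.]
[156. 277.] [184. 304.]
[[172.65554636 292.00569846]
 [163.7420097  289.05942912]]
0 [465.1 238.9] [493.5 258.4]
0 [159.8 279.1] [185.5 305. ]
0.064 [472.1 214.6] [502.1 234. ]
0.064 [150.1 275.5] [177.4 302.8]
```

View pics/z3.png

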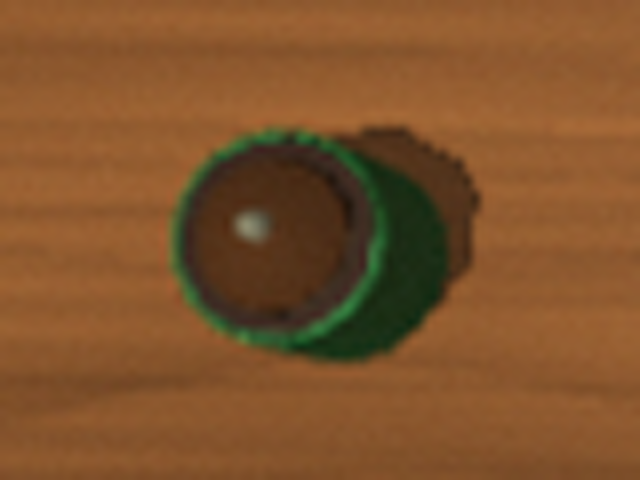

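```bash
python3 - <<'E'
from h import *
T=r.grab_frame("top"); S=r.grab_frame("scene")
print(onz(T,[[164.9,289.7],[185,290.6]],.064), onz(T,[[185.8,291]],0))
m=mask(S,(50,80,20),(90,255,255),(440,190,540,280)); p=pts(m)
b=p[p[:,1]>=p[:,1].max()-1]; print(b.mean(0), onz(S,[[b[:,0].mean(),p[:,1].max()+.5]],0))
plan((.464,.3575,.027),7,2)
E
```

```text
[[0.46475872 0.35762806 0.064     ]
 [0.46338549 0.31770348 0.064     ]] [[0.4683799  0.33252684 0.        ]]
[482.66666667 255.33333333] [[0.48804612 0.36070193 0.        ]]
dist 14.73 turn 0.2 n 8 J7 -0.915
-0.06 -0.02 1.84 0.0; -0.06 -0.02 1.84 0.0; -0.06 -0.02 1.84 0.0; -0.06 -0.02 1.84 0.0; -0.06 -0.02 1.84 0.0; -0.06 -0.02 1.84 0.0; -0.06 -0.02 1.84 0.0; -0.06 -0.02 1.84 0.0
```

```bash
python3 -m pendant '0 0 1.8 0; 0 0 1.8 0; -0.1 0 1.8 0; 0 0 1.8 0; -0.1 0 1.8 0; 0 0 1.8 0; 0 0 1.8 0; 0 0 0.9 0' - 20; python3 -m pendant '0 0 0.4 0; 0 0 0 0'
python3 - <<'E'
from h import *
show()
S=grab("scene","scene2")
cv2.imwrite("pics/z4.png",cv2.resize(S["color"][120:300,400:580,::-1],None,fx=3.3,fy=3.3,interpolation=2))
plan((.464,.358,.027),7,2)
E
```

```text
clock: 3.93
tcp_pos: [0.4778, 0.3496, 0.039]
orientation: [-3.136, -0.168, -0.029]
contact_force: [0.1, 0.0, 0.2]
grip_width: 0.0853
clock: 4.1
tcp_pos: [0.4783, 0.3472, 0.0331]
orientation: [3.136, 0.164, 0.026]
contact_force: [-0.0, -0.3, 0.3]
grip_width: 0.0853
t 4.1 tcp [0.4783 0.3472 0.0331] yaw 5.98 J7 -1.04 F [-0.02 -0.34  0.33] w 0.0853 tilt [ 0.017 -0.001 -1.   ]
dist 1.93 turn -1.0 n 1 J7 -1.04
-1.35 -1.21 0.64 -1.0
```

View pics/z4.png

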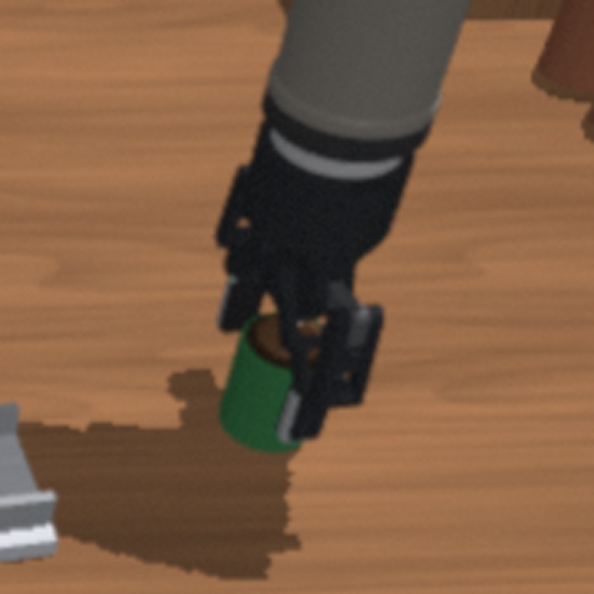

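```bash
python3 -m pendant '-0.7 -0.6 0 -0.5; -0.6 -0.6 0 -0.5; 0 0 0 0'
python3 - <<'E'
from h import *
show()
plan((.464,.358,.027),7,2)
E
```

```text
clock: 4.4
tcp_pos: [0.4648, 0.3596, 0.036]
orientation: [-3.134, -0.191, -0.032]
contact_force: [-1.2, -0.5, -0.5]
grip_width: 0.0854
t 4.4 tcp [0.4648 0.3596 0.036 ] yaw 6.96 J7 -1.059 F [-1.2  -0.54 -0.49] w 0.0854 tilt [ 0.02   0.003 -1.   ]
dist 0.92 turn -0.0 n 1 J7 -1.059
-0.12 0.15 0.90 -0.0
```

```bash
python3 -m pendant '-0.2 0.1 0.5 0; -0.1 0 0.5 0; 0 0 0 0'
python3 -c "
from h import *
show()"
```

```text
clock: 4.65
tcp_pos: [0.4616, 0.3604, 0.0272]
orientation: [-3.131, -0.195, -0.037]
contact_force: [0.9, -0.4, 0.1]
grip_width: 0.0855
t 4.65 tcp [0.4616 0.3604 0.0272] yaw 7.13 J7 -1.072 F [ 0.94 -0.41  0.07] w 0.0855 tilt [ 0.023  0.005 -1.   ]
```

```bash
python3 -m pendant '0 0 0 0; 0 0 0 0; 0 0 0 0; 0 0 0 0; 0 0 0 0; 0 0 0 0; 0 0 0 0; 0 0 0 0' 255 30; python3 -m pendant '0 0 0 0; 0 0 0 0; 0 0 0 0; 0 0 0 0'
python3 -c "
from h import *
show()"
```

```text
clock: 5.32
tcp_pos: [0.4619, 0.3603, 0.0273]
orientation: [-3.132, -0.193, -0.036]
contact_force: [-0.6, -0.1, 1.4]
grip_width: 0.0532
clock: 5.65
tcp_pos: [0.4619, 0.3603, 0.0273]
orientation: [-3.132, -0.193, -0.036]
contact_force: [-0.6, 1.1, 0.9]
grip_width: 0.0534
t 5.65 tcp [0.4619 0.3603 0.0273] yaw 7.06 J7 -1.072 F [-0.57  1.06  0.88] w 0.0534 tilt [ 0.023  0.005 -1.   ]
```

```bash
python3 -m pendant '0 0 -1 0; 0 0 -2 0; 0 0 -2.5 0; 0 0 -2.5 0; 0 0 -2.5 0; 0 0 -2.5 0; 0 0 -2 0; 0 0 -1 0'
python3 - <<'E'
from h import *
show()
plan((.58,.16,.19),7,3.5)
E
```

```text
clock: 6.32
tcp_pos: [0.4557, 0.3562, 0.1934]
orientation: [3.133, 0.196, 0.024]
contact_force: [0.8, 0.7, -1.7]
grip_width: 0.0536
t 6.32 tcp [0.4557 0.3562 0.1934] yaw 7.14 J7 -0.919 F [ 0.8   0.74 -1.7 ] w 0.0536 tilt [ 0.016 -0.002 -1.   ]
dist 23.23 turn 0.1 n 7 J7 -0.919
1.41 3.00 0.08 0.0; 1.41 3.00 0.08 0.0; 1.41 3.00 0.08 0.0; 1.42 3.00 0.08 0.0; 1.42 3.00 0.08 0.0; 1.42 3.00 0.08 0.0; 1.42 3.00 0.08 0.0
```

```bash
python3 -m pendant '0.8 1.8 0 0; 1.4 3 0 0; 1.4 3 0.1 0; 1.4 3 0.1 0; 1.4 3 0 0; 1 3 0 0; 0.3 3 0 0; -0.5 3 0 0'
python3 - <<'E'
from h import *
show()
plan((.543,-.0255,.17),7,3.5)
E
```

```text
clock: 6.98
tcp_pos: [0.5585, 0.1413, 0.1978]
orientation: [-3.127, -0.223, -0.034]
contact_force: [0.7, -0.5, -1.4]
grip_width: 0.0531
t 6.98 tcp [0.5585 0.1413 0.1978] yaw 8.15 J7 -0.445 F [ 0.71 -0.54 -1.36] w 0.0531 tilt [ 0.021  0.008 -1.   ]
dist 16.98 turn 1.2 n 5 J7 -0.445
-0.79 3.26 0.52 0.2; -0.78 3.26 0.52 0.2; -0.76 3.27 0.52 0.2; -0.75 3.27 0.52 0.2; -0.74 3.27 0.52 0.2
```

```bash
python3 -m pendant '-0.8 3.3 0.5 0.2; -0.8 3.3 0.5 0.2; -0.8 3.3 0.5 0.2; -0.8 3.3 0.5 0.2; -0.6 2.5 0.5 0.2; 0 0 0 0;0 0 0 0'
python3 - <<'E'
from h import *
show()
plan((.543,-.0255,.15),7,3.5)
S=grab("scene","scene3");T=grab("top","top3")
E
```

```text
clock: 7.57
tcp_pos: [0.5384, -0.0378, 0.168]
orientation: [-3.134, -0.174, -0.025]
contact_force: [0.1, 1.3, -0.7]
grip_width: 0.0531
t 7.57 tcp [ 0.5384 -0.0378  0.168 ] yaw 6.36 J7 -0.148 F [ 0.1   1.34 -0.74] w 0.0531 tilt [ 0.016  0.004 -1.   ]
dist 2.23 turn -0.6 n 1 J7 -0.148
0.57 -1.16 1.81 -0.6
```

View pics/scene3.png

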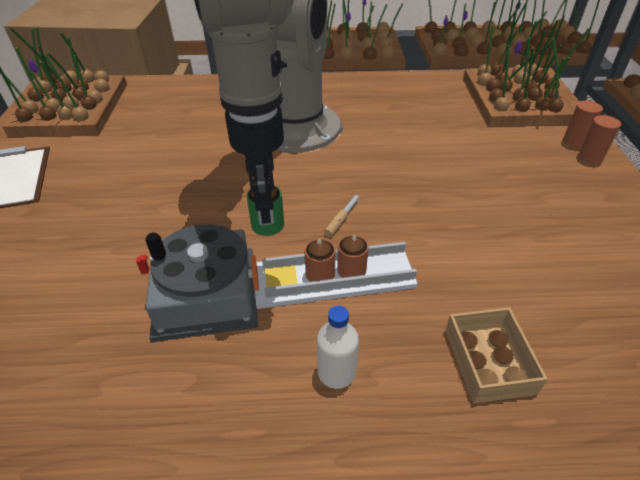

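View pics/top3.png

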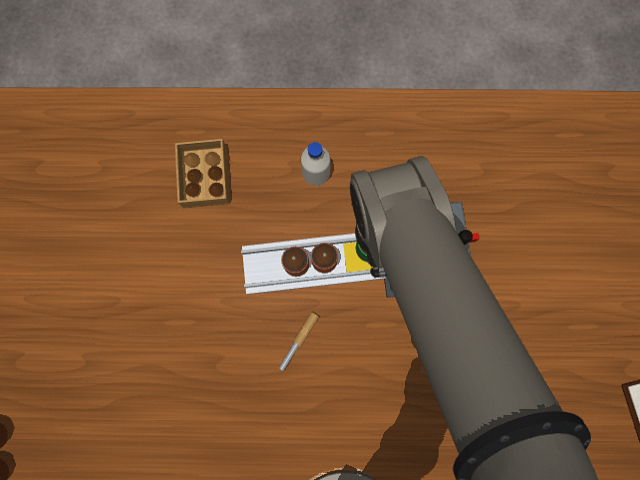

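```bash
python3 -m pendant '0.3 -0.6 0.5 -0.3; 0.3 -0.5 1 -0.3; 0 0 0.5 0; 0 0 0 0'
python3 - <<'E'
from h import *
show()
S=grab("scene","scene4")
o,M=state(); p=o["tcp_pos"]
m=mask(S,(50,80,20),(90,255,255)); q=pts(m)
C,d=rays(S,q); az=np.arctan2(d[:,1],d[:,0])%(2*np.pi); a=(az.min()+az.max())/2
print("half",(az.max()-az.min())/2,"axis y at tcp x:",C[1]+(p[0]-C[0])*np.tan(a))
b=q[q[:,1]>=q[:,1].max()-1]; print("front base",onz(S,[[b[:,0].mean(),q[:,1].max()+.5]],p[2]-.0273))
plan((.543,-.0255,.10),7,3.5)
E
```

```text
clock: 8.0
tcp_pos: [0.5452, -0.0178, 0.1472]
orientation: [-3.13, -0.208, -0.029]
contact_force: [-0.5, -0.8, -0.6]
grip_width: 0.0535
t 8.0 tcp [ 0.5452 -0.0178  0.1472] yaw 7.6 J7 -0.185 F [-0.45 -0.79 -0.63] w 0.0535 tilt [ 0.018  0.006 -1.   ]
half 0.04490372827813993 axis y at tcp x: -0.01708384214342773
front base [[ 0.56639658 -0.01833437  0.12027124]]
dist 4.83 turn 0.6 n 2 J7 -0.185
-0.21 0.40 2.37 0.3; -0.21 0.40 2.37 0.3
```

```bash
python3 -m pendant '-0.2 0.4 1.5 0.3; -0.2 0.4 2 0.3; 0 0 1.8 0; 0 0 1.2 0; 0 0 0 0'
python3 - <<'E'
from h import *
show()
plan((.5425,-.0255,.07),7,3.5)
E
```

```text
clock: 8.47
tcp_pos: [0.5456, -0.0222, 0.0812]
orientation: [-3.129, -0.2, -0.035]
contact_force: [-1.2, -0.9, -1.7]
grip_width: 0.053
t 8.47 tcp [ 0.5456 -0.0222  0.0812] yaw 7.31 J7 -0.244 F [-1.16 -0.92 -1.7 ] w 0.053 tilt [ 0.022  0.008 -1.   ]
dist 1.21 turn 0.3 n 1 J7 -0.244
-0.38 0.29 1.12 0.3
```

```bash
python3 -m pendant '-0.3 0.2 0.5 0.3; -0.2 0.1 0.6 0; 0 0 0 0'
python3 - <<'E'
from h import *
show()
S=grab("scene","scene5");T=grab("top")
cv2.imwrite("pics/z5.png",cv2.resize(np.hstack([S["color"][180:310,200:340,::-1],T["color"][200:330,320:460,::-1]]),None,fx=2.8,fy=2.8,interpolation=2))
plan((.5425,-.0255,.04),7,3.5)
E
```

```text
clock: 8.72
tcp_pos: [0.5417, -0.0252, 0.0702]
orientation: [-3.129, -0.193, -0.037]
contact_force: [0.6, -0.5, -1.0]
grip_width: 0.0536
t 8.72 tcp [ 0.5417 -0.0252  0.0702] yaw 7.05 J7 -0.254 F [ 0.63 -0.54 -0.99] w 0.0536 tilt [ 0.023  0.008 -1.   ]
dist 3.11 turn 0.0 n 1 J7 -0.254
-0.10 0.07 3.11 0.0
```

View pics/z5.png

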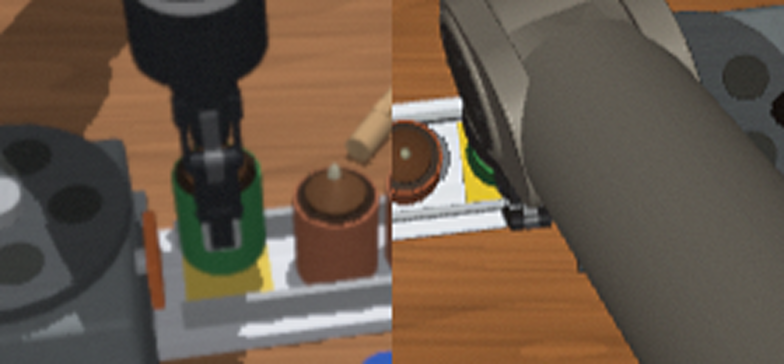

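```bash
python3 -m pendant '0 0 0.5 0; 0 0 0.5 0; -0.1 0 0.5 0; 0 0 0.5 0'
python3 -c "
from h import *
show()
plan((.5425,-.0255,.04),7,3.5)"
```

```text
clock: 9.15
tcp_pos: [0.5445, -0.0249, 0.0523]
orientation: [-3.129, -0.192, -0.048]
contact_force: [-0.2, -0.1, -1.3]
grip_width: 0.0533
t 9.15 tcp [ 0.5445 -0.0249  0.0523] yaw 7.02 J7 -0.276 F [-0.25 -0.13 -1.28] w 0.0533 tilt [ 0.03   0.008 -1.   ]
dist 1.25 turn 0.0 n 1 J7 -0.276
-0.25 0.04 1.22 0.0
```

```bash
python3 -m pendant '-0.2 0 0.4 0; -0.1 0 0.4 0; 0 0 0.2 0'
python3 -c "
from h import *
show()"; python3 -m pendant '0 0 0.1 0; 0 0 0 0'
```

```text
clock: 9.4
tcp_pos: [0.541, -0.0252, 0.0402]
orientation: [-3.129, -0.192, -0.046]
contact_force: [0.8, -0.7, -1.1]
grip_width: 0.0534
t 9.4 tcp [ 0.541  -0.0252  0.0402] yaw 7.03 J7 -0.289 F [ 0.83 -0.68 -1.08] w 0.0534 tilt [ 0.029  0.008 -1.   ]
clock: 9.57
tcp_pos: [0.541, -0.0251, 0.0394]
orientation: [-3.13, -0.193, -0.045]
contact_force: [-1.6, -0.6, 1.7]
grip_width: 0.0532
```

```bash
python3 -m pendant '0 0 0.05 0; 0 0 0 0; 0 0 0 0'; python3 -m pendant '0 0 0 0; 0 0 0 0; 0 0 0 0; 0 0 0 0; 0 0 0 0; 0 0 0 0' 0 20
python3 -c "
from h import *
show()"
```

```text
clock: 9.82
tcp_pos: [0.5412, -0.0251, 0.0395]
orientation: [-3.13, -0.193, -0.045]
contact_force: [-1.2, 0.2, -1.1]
grip_width: 0.0534
clock: 10.32
tcp_pos: [0.5421, -0.0249, 0.0396]
orientation: [-3.13, -0.193, -0.048]
contact_force: [0.4, 0.6, -0.7]
grip_width: 0.0852
t 10.32 tcp [ 0.5421 -0.0249  0.0396] yaw 7.04 J7 -0.291 F [ 0.4   0.58 -0.7 ] w 0.0852 tilt [ 0.03   0.007 -1.   ]
```

```bash
python3 -m pendant '0 0 -0.6 0; 0 0 -1 0; 0 0 -1.5 0; 0 0 -2.5 0; 0 0 -3 0; 0 0 -4 0; 0 0 -4 0; 0 0 -2 0'
python3 - <<'E'
from h import *
show()
plan((.50,-.33,.20),7,4)
E
```

```text
clock: 10.98
tcp_pos: [0.5321, -0.0253, 0.2329]
orientation: [-3.127, -0.197, -0.031]
contact_force: [0.4, 0.0, 0.0]
grip_width: 0.0854
t 10.98 tcp [ 0.5321 -0.0253  0.2329] yaw 7.21 J7 -0.101 F [0.4  0.04 0.02] w 0.0854 tilt [ 0.019  0.009 -1.   ]
dist 30.81 turn 0.2 n 8 J7 -0.101
-0.88 3.73 0.37 0.0; -0.88 3.73 0.37 0.0; -0.88 3.73 0.37 0.0; -0.88 3.73 0.37 0.0; -0.88 3.73 0.37 0.0; -0.88 3.73 0.37 0.0; -0.87 3.73 0.37 0.0; -0.87 3.73 0.37 0.0
```

```bash
python3 -m pendant '-0.9 3.7 0.2 0; -0.9 3.7 0.2 0; -0.9 3.7 0.2 0; -0.9 3.7 0.2 0; -0.9 3.7 0.2 0; -0.9 3.7 0.2 0; -0.9 3.7 0.2 0; -0.6 3 0.2 0' 
python3 - <<'E'
from h import *
show()
S=grab("scene","scene6");T=grab("top","top6")
cv2.imwrite("pics/z6.png",cv2.resize(np.hstack([S["color"][190:320,240:380,::-1],T["color"][200:330,280:420,::-1]]),None,fx=2.8,fy=2.8,interpolation=2))
E
```

```text
clock: 11.65
tcp_pos: [0.5085, -0.3208, 0.2331]
orientation: [-3.129, -0.232, -0.073]
contact_force: [1.2, -0.9, -0.6]
grip_width: 0.0855
t 11.65 tcp [ 0.5085 -0.3208  0.2331] yaw 8.49 J7 0.48 F [ 1.23 -0.88 -0.59] w 0.0855 tilt [ 0.046  0.007 -0.999]
```

View pics/z6.png

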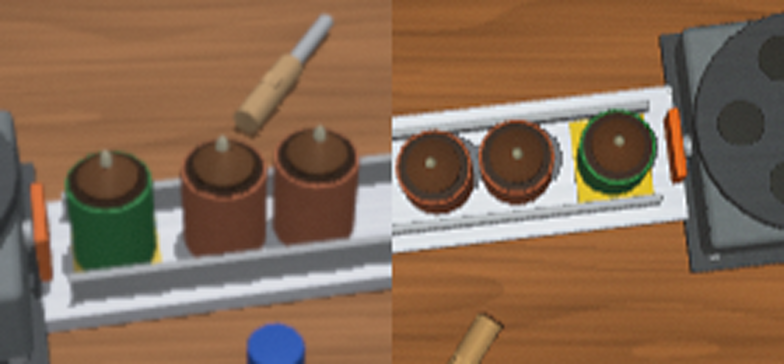

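View pics/scene6.png

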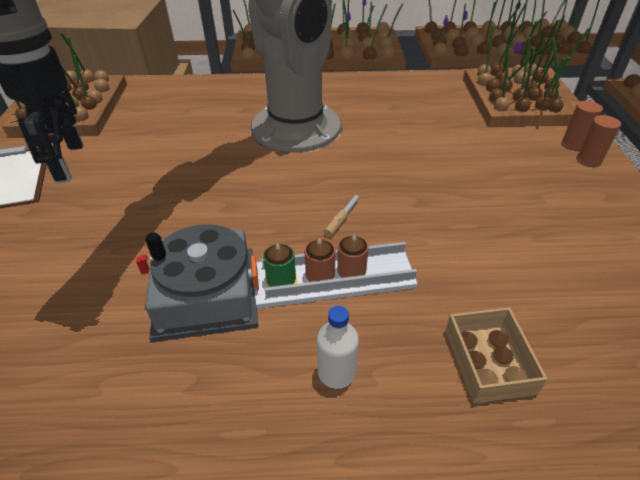

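```bash

python3 - <<'E'
from h import *
plan((.562,-.2157,.175),4,3.5)
E
```

```text
dist 13.48 turn 4.1 n 4 J7 0.478
1.67 -2.51 1.51 1.0; 1.63 -2.54 1.51 1.0; 1.58 -2.57 1.51 1.0; 1.53 -2.59 1.51 1.0
```

```bash
python3 -m pendant '1.7 -2.5 1.2 1; 1.6 -2.5 1.2 1; 1.6 -2.6 1.2 1; 1.5 -2.6 1.2 1; 0 0 0 0'
python3 - <<'E'
from h import *
show()
plan((.562,-.2157,.112),4,3.5)
E
```

```text
clock: 12.17
tcp_pos: [0.5626, -0.2156, 0.1903]
orientation: [-3.137, -0.088, -0.079]
contact_force: [0.2, 0.6, 0.2]
grip_width: 0.085
t 12.17 tcp [ 0.5626 -0.2156  0.1903] yaw 3.22 J7 0.153 F [0.2  0.59 0.23] w 0.085 tilt [ 0.05   0.004 -0.999]
dist 7.83 turn -0.8 n 3 J7 0.153
-0.15 0.00 2.61 -0.3; -0.15 0.00 2.61 -0.3; -0.15 0.00 2.61 -0.3
```

```bash
python3 -m pendant '-0.1 0 1.5 0; -0.2 0 2 0; -0.2 0 2 0; -0.1 0 1.5 0; 0 0 0 0'
python3 - <<'E'
from h import *
show()
plan((.562,-.2157,.112),4,3.5)
E
```

```text
clock: 12.58
tcp_pos: [0.5632, -0.2067, 0.1233]
orientation: [-3.134, -0.109, -0.088]
contact_force: [-0.2, 0.3, 0.2]
grip_width: 0.0852
t 12.58 tcp [ 0.5632 -0.2067  0.1233] yaw 3.96 J7 0.113 F [-0.16  0.3   0.17] w 0.0852 tilt [ 0.056  0.006 -0.998]
dist 1.45 turn -0.0 n 1 J7 0.113
-0.25 0.90 1.12 -0.0
```

```bash
python3 -m pendant '-0.2 0.6 0.6 0; -0.1 0.4 0.5 0; 0 0 0 0'
python3 - <<'E'
from h import *
show()
S=grab("scene");T=grab("top")
cv2.imwrite("pics/z7.png",cv2.resize(np.hstack([S["color"][170:310,110:250,::-1],T["color"][190:330,360:500,::-1]]),None,fx=2.8,fy=2.8,interpolation=2))
plan((.562,-.2157,.112),4,3.5)
E
```

```text
clock: 12.83
tcp_pos: [0.5623, -0.2165, 0.1141]
orientation: [-3.134, -0.112, -0.092]
contact_force: [-0.1, 0.1, 0.4]
grip_width: 0.0855
t 12.83 tcp [ 0.5623 -0.2165  0.1141] yaw 4.1 J7 0.127 F [-0.08  0.14  0.38] w 0.0855 tilt [ 0.058  0.007 -0.998]
dist 0.3 turn 0.1 n 1 J7 0.126
-0.10 -0.04 0.27 0.1
```

View pics/z7.png

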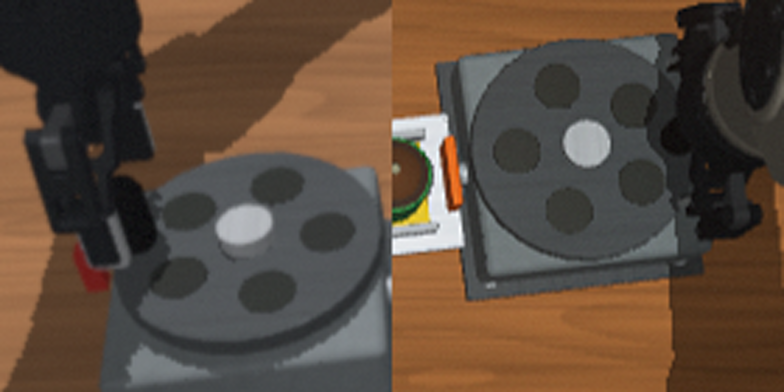

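```bash
python3 -m pendant '0 0 0 0; 0 0 0 0; 0 0 0 0; 0 0 0 0; 0 0 0 0; 0 0 0 0' 160 20
python3 - <<'E'
from h import *
show()
S=grab("scene");T=grab("top")
cv2.imwrite("pics/z8.png",cv2.resize(np.hstack([S["color"][170:310,110:250,::-1],T["color"][190:330,360:500,::-1]]),None,fx=2.8,fy=2.8,interpolation=2))
E
```

```text
clock: 13.43
tcp_pos: [0.5645, -0.2164, 0.1175]
orientation: [-3.135, -0.112, -0.099]
contact_force: [0.8, -0.1, 0.1]
grip_width: 0.0318
t 13.43 tcp [ 0.5645 -0.2164  0.1175] yaw 4.08 J7 0.127 F [ 0.77 -0.07  0.15] w 0.0318 tilt [ 0.063  0.005 -0.998]
```

View pics/z8.png

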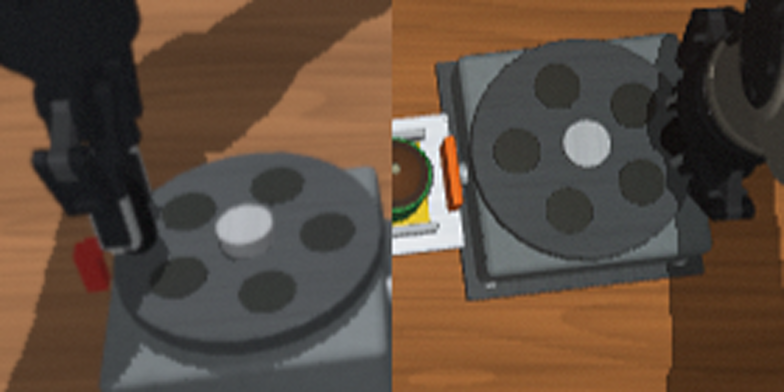

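```bash
cat >> h.py <<'E'
HUB=np.array([.5582,-.1547]); TH=np.radians(7)
def crank():
    o,M=state(); p=o["tcp_pos"]+M[:,2]*-.012
    d=p[:2]-HUB; lx=np.array([np.cos(TH),np.sin(TH)]);ly=np.array([-lx[1],lx[0]])
    a=np.degrees(np.arctan2(-(d@lx),-(d@ly)))%360
    yaw=np.degrees(np.arctan2(M[1,0],M[0,0])); 
    e=(yaw-(7-a)+180)%360-180
    f=o["contact_force"]; ar=np.radians(a); tang=-np.cos(ar)*lx+np.sin(ar)*ly; rad=d/np.linalg.norm(d)
    print("t %.2f angle %.1f r %.1f mm z %.4f yaw err(ccw+) %.1f J7 %.2f Ftan %.1f Frad %.1f Fz %.1f w %.4f tilt %s"%(o["clock"],a,1000*np.linalg.norm(d),o["tcp_pos"][2],e,o["joints"][6],f[:2]@tang,f[:2]@rad,f[2],o["grip_width"],M[:2,2].round(3)))
E
python3 -c "
from h import *
crank()"
python3 -m pendant '-0.54 0 0.1 5; -0.54 0 0.1 5; -0.54 0 0.1 5; -0.54 0 0.1 5'
python3 -c "
from h import *
crank()"
```

```text
t 13.53 angle 1.9 r 62.0 mm z 0.1174 yaw err(ccw+) -1.0 J7 0.13 Ftan 0.1 Frad 0.3 Fz 0.2 w 0.0319 tilt [0.063 0.005]
clock: 13.87
tcp_pos: [0.5486, -0.2154, 0.1145]
orientation: [-3.092, 0.45, -0.114]
contact_force: [3.5, -0.9, 3.7]
grip_width: 0.0316
t 13.87 angle 16.8 r 61.6 mm z 0.1145 yaw err(ccw+) -6.8 J7 -0.18 Ftan -3.5 Frad 0.3 Fz 3.7 w 0.0316 tilt [0.075 0.004]
```

```bash
python3 -m pendant '-0.65 0 0 4; -0.65 0 0 4; -0.65 0 0 4; -0.65 0 0 4; -0.65 0 0 4; -0.65 0 0 4'
python3 -c "
from h import *
crank()"
```

```text
clock: 14.37
tcp_pos: [0.5216, -0.2022, 0.1148]
orientation: [-2.901, 1.114, -0.138]
contact_force: [3.0, -2.8, -2.5]
grip_width: 0.0318
t 14.37 angle 45.5 r 60.6 mm z 0.1148 yaw err(ccw+) -3.7 J7 -0.57 Ftan -4.1 Frad 0.4 Fz -2.5 w 0.0318 tilt [ 0.094 -0.003]
```

```bash
python3 -m pendant '-0.65 0 0 5; -0.65 0 0 5; -0.65 0 0 5; -0.65 0 0 5; -0.65 0 0 5; -0.65 0 0 5'
python3 -c "
from h import *
crank()"
```

```text
clock: 14.87
tcp_pos: [0.5044, -0.178, 0.1153]
orientation: [-2.464, 1.853, -0.146]
contact_force: [1.1, -5.3, -1.4]
grip_width: 0.0319
t 14.87 angle 74.2 r 59.7 mm z 0.1153 yaw err(ccw+) -6.8 J7 -1.11 Ftan -5.4 Frad 1.0 Fz -1.4 w 0.0319 tilt [ 0.109 -0.013]
```

```bash
python3 -m pendant '-0.68 0.05 0 4; -0.68 0.05 0 4; -0.68 0.05 0 4; -0.68 0.05 0 4; -0.68 0.05 0 4; -0.68 0.05 0 4'
python3 - <<'E'
from h import *
crank()
S=grab("scene");T=grab("top")
cv2.imwrite("pics/z9.png",cv2.resize(np.hstack([S["color"][170:310,120:260,::-1],T["color"][190:330,340:480,::-1]]),None,fx=2.8,fy=2.8,interpolation=2))
E
```

```text
clock: 15.37
tcp_pos: [0.4985, -0.1477, 0.1159]
orientation: [-1.976, 2.345, -0.144]
contact_force: [-0.4, -6.6, -0.4]
grip_width: 0.032
t 15.37 angle 103.9 r 61.5 mm z 0.1159 yaw err(ccw+) -2.9 J7 -1.59 Ftan -6.6 Frad -0.4 Fz -0.4 w 0.0320 tilt [ 0.115 -0.025]
```

View pics/z9.png

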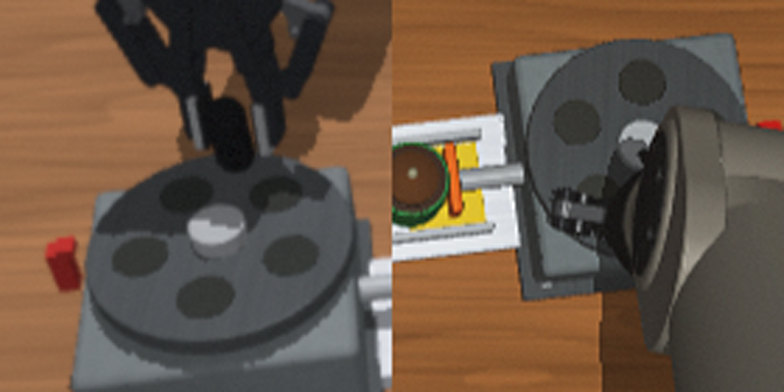

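```bash
python3 -m pendant '-0.65 -0.01 0 5; -0.65 -0.01 0 5; -0.65 0 0 5; -0.65 0 0 5; -0.65 0 0 5; -0.65 0 0 5'
python3 - <<'E'
from h import *
crank()
E
```

```text
clock: 15.97
tcp_pos: [0.5079, -0.1222, 0.1165]
orientation: [-1.278, 2.777, -0.117]
contact_force: [-4.9, -4.7, 4.2]
grip_width: 0.0319
t 15.97 angle 129.5 r 61.2 mm z 0.1165 yaw err(ccw+) -7.9 J7 -2.14 Ftan -6.6 Frad 1.6 Fz 4.2 w 0.0319 tilt [ 0.106 -0.035]
```

```bash
python3 -m pendant '-0.7 0.05 0 3.5; -0.7 0.05 0 3.5; -0.7 0.05 0 3.5; -0.7 0.05 0 3.5; -0.7 0.05 0 3.5'
python3 - <<'E'
from h import *
crank()
E
```

```text
clock: 16.38
tcp_pos: [0.5232, -0.1043, 0.1165]
orientation: [-0.824, 2.953, -0.097]
contact_force: [-5.6, -3.3, 4.0]
grip_width: 0.032
t 16.38 angle 151.7 r 62.4 mm z 0.1165 yaw err(ccw+) -4.0 J7 -2.47 Ftan -6.4 Frad 0.5 Fz 4.0 w 0.0320 tilt [ 0.088 -0.041]
```

```bash
python3 -m pendant '0 0 0 0; 0 0 0 0; 0 0 0 0; 0 0 0 0' 0 20; python3 -m pendant '0 0 -1 0; 0 0 -1.5 0; 0 0 -2 0; 0 0 -1 -7; 0 0 -0.5 -7; 0 0 0 -7; 0 0 0 -7; 0 0 0 -7'; python3 -m pendant '0 0 0 -7; 0 0 0 -7; 0 0 0 -7; 0 0 0 -7; 0 0 0 -7; 0 0 0 -7; 0 0 0 -7; 0 0 0 -7';  python3 -m pendant '0 0 0 -7; 0 0 0 -7; 0 0 0 -7; 0 0 0 -7; 0 0 0 -7; 0 0 0 -7; 0 0 0 -7; 0 0 0 -7'
python3 - <<'E'
from h import *
show();crank()
S=grab("scene");T=grab("top")
cv2.imwrite("pics/z10.png",cv2.resize(np.hstack([S["color"][170:310,120:260,::-1],T["color"][190:330,340:480,::-1]]),None,fx=2.8,fy=2.8,interpolation=2))
E
```

```text
clock: 16.72
tcp_pos: [0.5237, -0.103, 0.1163]
orientation: [-0.838, 2.949, -0.095]
contact_force: [-0.0, 0.1, -0.8]
grip_width: 0.0783
clock: 17.38
tcp_pos: [0.518, -0.1008, 0.1843]
orientation: [-1.721, 2.56, -0.13]
contact_force: [-0.7, 0.3, 0.1]
grip_width: 0.0852
clock: 18.05
tcp_pos: [0.5181, -0.1021, 0.192]
orientation: [-2.776, 1.441, -0.168]
contact_force: [-0.7, 0.7, 0.4]
grip_width: 0.0852
clock: 18.72
tcp_pos: [0.5179, -0.1038, 0.1992]
orientation: [3.089, 0.065, 0.162]
contact_force: [-0.6, -0.2, -0.1]
grip_width: 0.0852
t 18.72 tcp [ 0.5179 -0.1038  0.1992] yaw 2.56 J7 -0.001 F [-0.63 -0.16 -0.15] w 0.0852 tilt [ 0.106 -0.045 -0.993]
t 18.72 angle 148.0 r 66.1 mm z 0.1992 yaw err(ccw+) 143.6 J7 -0.00 Ftan -0.6 Frad 0.3 Fz -0.1 w 0.0852 tilt [ 0.106 -0.045]
```

View pics/z10.png

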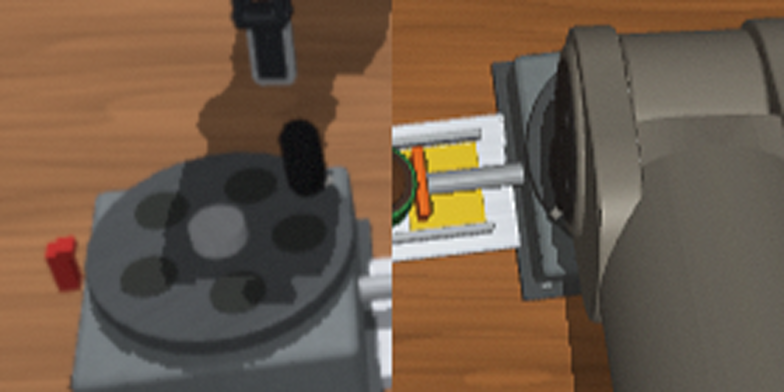

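```bash
python3 -m pendant '0 0 0 -7; 0 0 0 -7; 0 0 0 -7; 0 0 0 -7; 0 0 0 -7; 0 0 0 -4' >/dev/null
python3 - <<'E'
from h import *
show()
S=grab("scene")
m=mask(S,(0,0,0),(180,255,28),(205,205,250,245)); p=pts(m); print(m.sum(),p.min(0),p.max(0))
C,d=rays(S,p); az=np.arctan2(d[:,1],d[:,0])%(2*np.pi); a=(az.min()+az.max())/2; print("half",(az.max()-az.min())/2)
u=np.array([np.cos(a),np.sin(a)]); n=np.array([-u[1],u[0]]); s=n@(C[:2]-HUB); w=np.sqrt(.062**2-s*s)
for k in(1,-1):
    X=HUB+n*s+u*k*w
    l=X-HUB; lx=np.array([np.cos(TH),np.sin(TH)]);ly=np.array([-lx[1],lx[0]]); print(X,np.degrees(np.arctan2(-(l@lx),-(l@ly)))%360)
X=HUB+n*s+u*w
t=p[:,1].min(); tc=p[p[:,1]<=t+3].mean(0); print("top guess",onz(S,[p[p[:,1]<t+7].mean(0)],.146))
plan((*X,.175),40,3)
E
```

```text
t 19.32 tcp [ 0.5176 -0.1048  0.2023] yaw 41.5 J7 0.647 F [ 0.67  1.29 -0.9 ] w 0.0855 tilt [ 0.108 -0.047 -0.993]
312 [220. 213.] [235. 239.]
half 0.017593362574953586
[ 0.51982357 -0.10600452] 148.75870214014134
[ 0.57024772 -0.09388181] 198.20488915830018
top guess [[ 0.51914209 -0.10473414  0.146     ]]
dist 2.74 turn 1.6 n 1 J7 0.649
-0.05 -0.06 2.74 1.6
```

```bash
python3 -c "
from h import *
plan((.521,-.1065,.115),40,2)"
```

```text
dist 8.74 turn 1.6 n 5 J7 0.649
-0.06 -0.12 1.74 0.3; -0.06 -0.12 1.74 0.3; -0.06 -0.12 1.74 0.3; -0.06 -0.12 1.74 0.3; -0.06 -0.12 1.74 0.3
```

```bash
python3 -m pendant '-0.1 -0.1 1.2 0; 0 -0.1 1.7 0; 0 -0.1 1.7 0; -0.1 0 1.0 0; 0 0 0 0'; python3 -c "
from h import *
plan((.521,-.1065,.115),40,2)"
```

```text
clock: 19.78
tcp_pos: [0.5218, -0.1076, 0.1476]
orientation: [2.868, 1.045, 0.137]
contact_force: [0.5, -0.4, -0.7]
grip_width: 0.0852
dist 3.26 turn 0.2 n 2 J7 0.579
-0.08 -0.25 1.61 0.1; -0.08 -0.25 1.61 0.1
```

```bash
python3 -m pendant '-0.1 -0.3 1 0; -0.1 -0.2 1.2 0; -0.1 -0.1 0.9 0; 0 0 0.3 0;0 0 0 0'; python3 -c "
from h import *
plan((.521,-.1065,.115),40,2)"
```

```text
clock: 20.2
tcp_pos: [0.5203, -0.1068, 0.1125]
orientation: [2.871, 1.034, 0.141]
contact_force: [0.4, -0.2, 0.4]
grip_width: 0.0849
dist 0.26 turn -0.2 n 1 J7 0.532
0.08 0.04 -0.24 -0.2
```

```bash
python3 -m pendant '0 0 -0.1 0; 0 0 0 0; 0 0 0 0; 0 0 0 0; 0 0 0 0; 0 0 0 0' 160 20;  python3 -m pendant '-0.6 0 0 4; -0.65 0 0 4; -0.65 0 0 4; -0.65 0 0 4'
python3 - <<'E'
from h import *
crank()
E
```

```text
clock: 20.7
tcp_pos: [0.5218, -0.1069, 0.1158]
orientation: [2.87, 1.031, 0.146]
contact_force: [-0.0, 0.4, -1.1]
grip_width: 0.0319
clock: 21.03
tcp_pos: [0.5061, -0.118, 0.116]
orientation: [3.001, 0.616, 0.183]
contact_force: [4.5, 2.1, -3.3]
grip_width: 0.0323
t 21.03 angle 131.7 r 65.3 mm z 0.1160 yaw err(ccw+) 148.2 J7 0.32 Ftan 4.3 Frad -2.5 Fz -3.3 w 0.0323 tilt [ 0.131 -0.047]
```

```bash
cat >> h.py <<'E'
def at(a,r=.062,k=.012):
    o,M=state(); a=np.radians(a); lx=np.array([np.cos(TH),np.sin(TH)]);ly=np.array([-lx[1],lx[0]])
    p=HUB+r*(-np.sin(a)*lx-np.cos(a)*ly); return p+k*M[:2,2]
E
python3 - <<'E'
from h import *
p=at(152);print(p)
plan((*p,.115),36,.6)
E
```

```text
[ 0.52420777 -0.10448234]
dist 2.27 turn -12.5 n 4 J7 0.318
0.55 -0.14 0.07 -3.1; 0.55 -0.11 0.07 -3.1; 0.56 -0.08 0.07 -3.1; 0.56 -0.05 0.07 -3.1
```

```bash
python3 -m pendant '0.55 -0.1 0 -3; 0.6 -0.1 0 -3; 0.6 -0.1 0 -3; 0.6 -0.1 0 -3'
python3 - <<'E'
from h import *
crank()
E
```

```text
clock: 21.37
tcp_pos: [0.5182, -0.1069, 0.1159]
orientation: [2.911, 0.92, 0.15]
contact_force: [-4.5, -2.6, 1.7]
grip_width: 0.0322
t 21.37 angle 146.5 r 63.7 mm z 0.1159 yaw err(ccw+) 174.8 J7 0.46 Ftan -5.1 Frad 0.9 Fz 1.7 w 0.0322 tilt [ 0.119 -0.051]
```

```bash
python3 -m pendant '0.65 0 0 4.5; 0.65 0 0 4.5; 0.65 0 0 5; 0.65 0 0 5; 0.65 0 0 5; 0.65 0 0 5'
python3 - <<'E'
from h import *
crank()
E
```

```text
clock: 21.87
tcp_pos: [0.5406, -0.0975, 0.116]
orientation: [3.074, 0.125, 0.136]
contact_force: [-6.0, 0.3, 4.1]
grip_width: 0.0316
t 21.87 angle 169.1 r 60.9 mm z 0.1160 yaw err(ccw+) 166.9 J7 -0.03 Ftan -5.6 Frad 2.1 Fz 4.1 w 0.0316 tilt [ 0.091 -0.059]
```

```bash
python3 -m pendant '0.7 -0.1 0 2; 0.7 -0.1 0 2; 0.7 -0.1 0 2; 0.7 -0.1 0 2.5; 0.7 -0.05 0 2.5; 0.7 -0.05 0 2.5'
python3 - <<'E'
from h import *
crank()
E
```

```text
clock: 22.37
tcp_pos: [0.5715, -0.0937, 0.1161]
orientation: [3.074, -0.263, 0.108]
contact_force: [-2.4, 0.0, -0.3]
grip_width: 0.0316
t 22.37 angle 198.4 r 63.0 mm z 0.1161 yaw err(ccw+) -178.3 J7 -0.26 Ftan -2.3 Frad -0.4 Fz -0.3 w 0.0316 tilt [ 0.065 -0.06 ]
```

Good; past half turn. Continue.

```bash
python3 -m pendant '0.65 0 0 5; 0.65 0 0 5; 0.65 0 0 5; 0.65 0 0 5; 0.65 0 0 5; 0.65 0 0 5'
python3 - <<'E'
from h import *
crank()
S=grab("scene","scene7")
E
```

```text
clock: 22.87
tcp_pos: [0.5994, -0.1049, 0.1159]
orientation: [2.907, -1.088, 0.096]
contact_force: [-3.0, 1.6, 1.1]
grip_width: 0.0318
t 22.87 angle 225.8 r 64.8 mm z 0.1159 yaw err(ccw+) 177.8 J7 -0.69 Ftan -3.4 Frad -0.7 Fz 1.1 w 0.0318 tilt [ 0.045 -0.055]
```

View pics/scene7.png

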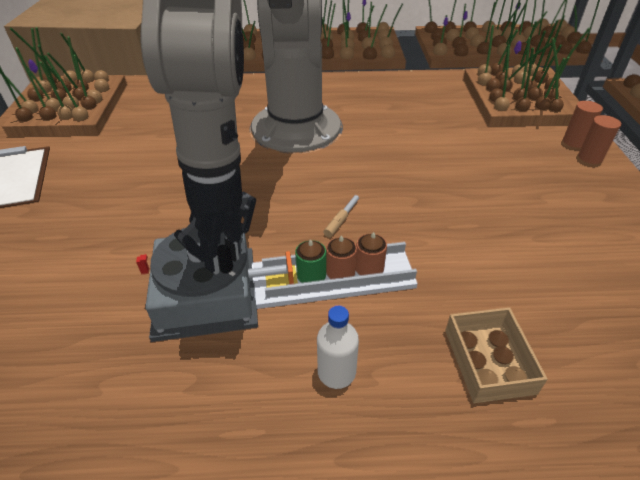

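```bash
python3 -m pendant '0.65 0.05 0 5; 0.65 0.05 0 5; 0.65 0.05 0 5; 0.65 0.05 0 5; 0.65 0.05 0 5; 0.65 0.05 0 5'
python3 - <<'E'
from h import *
crank()
E
```

```text
clock: 23.42
tcp_pos: [0.6161, -0.1288, 0.1157]
orientation: [2.535, -1.825, 0.084]
contact_force: [-1.2, 3.3, 0.9]
grip_width: 0.0319
t 23.42 angle 252.3 r 63.3 mm z 0.1157 yaw err(ccw+) 173.7 J7 -1.09 Ftan -3.5 Frad 0.3 Fz 0.9 w 0.0319 tilt [ 0.034 -0.045]
```

```bash
python3 -m pendant '0.7 0 0 4; 0.7 0 0 4; 0.7 0 0 4; 0.7 0 0 4.5; 0.7 0 0 4.5; 0.7 0 0 4.5'
python3 - <<'E'
from h import *
crank()
E
```

```text
clock: 23.92
tcp_pos: [0.6219, -0.1577, 0.1153]
orientation: [-2.08, 2.35, -0.067]
contact_force: [0.3, 5.1, -0.8]
grip_width: 0.0318
t 23.92 angle 279.4 r 63.4 mm z 0.1153 yaw err(ccw+) 175.4 J7 -1.40 Ftan -5.1 Frad 0.1 Fz -0.8 w 0.0318 tilt [ 0.03 -0.03]
```

```bash
python3 -m pendant '0.7 0 0 4.5; 0.7 0 0 4.5; 0.7 0 0 4.5; 0.7 0 0 4.5; 0.7 0 0 4.5; 0.7 0 0 4.5'
python3 - <<'E'
from h import *
crank()
E
```

```text
clock: 24.42
tcp_pos: [0.6138, -0.1844, 0.115]
orientation: [-1.465, 2.751, -0.049]
contact_force: [2.5, 3.9, -0.1]
grip_width: 0.032
t 24.42 angle 305.2 r 62.6 mm z 0.1150 yaw err(ccw+) 174.3 J7 -1.73 Ftan -4.6 Frad 0.3 Fz -0.1 w 0.0320 tilt [ 0.036 -0.016]
```

```bash
python3 -m pendant '0.7 0 0 4; 0.7 0 0 4; 0.7 0 0 4.; 0.7 0 0 4; 0.6 0 0 4; 0.5 0 0 4'
python3 - <<'E'
from h import *
crank()
E
```

```text
clock: 24.92
tcp_pos: [0.5954, -0.2033, 0.1146]
orientation: [-0.86, 2.974, -0.033]
contact_force: [3.9, 2.1, -1.9]
grip_width: 0.0319
t 24.92 angle 330.0 r 60.7 mm z 0.1146 yaw err(ccw+) 175.3 J7 -2.02 Ftan -4.4 Frad 0.7 Fz -1.9 w 0.0319 tilt [ 0.05  -0.008]
```

```bash
python3 -m pendant '0.5 -0.05 0 3; 0.5 -0.05 0 3; 0.5 -0.05 0 3; 0.5 -0.05 0 3; 0.5 -0.05 0 3'
python3 - <<'E'
from h import *
crank()
E
python3 -m pendant '0.4 0 0 2; 0.4 0 0 2; 0.4 0 0 2'
python3 - <<'E'
from h import *
crank()
E
```

```text
clock: 25.33
tcp_pos: [0.5813, -0.2112, 0.1143]
orientation: [-0.469, 3.044, -0.023]
contact_force: [3.6, 1.2, -2.2]
grip_width: 0.0321
t 25.33 angle 345.4 r 60.7 mm z 0.1143 yaw err(ccw+) 176.0 J7 -2.20 Ftan -3.8 Frad 0.2 Fz -2.2 w 0.0321 tilt [ 0.063 -0.005]
clock: 25.58
tcp_pos: [0.5724, -0.2132, 0.1141]
orientation: [-0.308, 3.059, -0.019]
contact_force: [3.4, 0.6, -1.5]
grip_width: 0.0319
t 25.58 angle 354.1 r 59.9 mm z 0.1141 yaw err(ccw+) 178.6 J7 -2.28 Ftan -3.4 Frad 0.2 Fz -1.5 w 0.0319 tilt [ 0.068 -0.006]
```

```bash
for i in 1; do python3 -m pendant '0.35 -0.05 0 2; 0.35 -0.05 0 2; 0.35 -0.05 0 2'; python3 -c "
from h import *
crank()"; done; python3 -m pendant '0.3 0 0 1.5; 0.3 0 0 1.5'; python3 -c "
from h import *
crank()"
```

```text
clock: 25.83
tcp_pos: [0.5629, -0.2161, 0.114]
orientation: [-0.139, 3.067, -0.014]
contact_force: [3.2, 0.7, -2.0]
grip_width: 0.0317
t 25.83 angle 3.4 r 61.5 mm z 0.1140 yaw err(ccw+) -178.3 J7 -2.36 Ftan -3.2 Frad -0.5 Fz -2.0 w 0.0317 tilt [ 0.071 -0.006]
clock: 26.0
tcp_pos: [0.5566, -0.217, 0.1139]
orientation: [-0.052, 3.069, -0.011]
contact_force: [2.5, 1.2, -0.8]
grip_width: 0.0321
t 26.00 angle 9.3 r 62.3 mm z 0.1139 yaw err(ccw+) -175.7 J7 -2.40 Ftan -2.5 Frad -1.3 Fz -0.8 w 0.0321 tilt [ 0.072 -0.006]
```

```bash
python3 -m pendant '0.2 0 0 1; 0.2 0 0 1'; python3 -c "
from h import *
crank()";  python3 -m pendant '0.2 0.02 0 1; 0.2 0.02 0 1'; python3 -c "
from h import *
crank()"
```

```text
clock: 26.17
tcp_pos: [0.5525, -0.2175, 0.1141]
orientation: [0.007, 3.068, -0.01]
contact_force: [7.7, 0.8, -2.6]
grip_width: 0.0321
t 26.17 angle 13.0 r 63.0 mm z 0.1141 yaw err(ccw+) -174.3 J7 -2.43 Ftan -7.5 Frad -1.6 Fz -2.6 w 0.0321 tilt [ 0.074 -0.007]
clock: 26.33
tcp_pos: [0.5517, -0.217, 0.1145]
orientation: [0.064, 3.061, -0.011]
contact_force: [10.7, 0.2, -7.6]
grip_width: 0.0322
t 26.33 angle 13.8 r 62.7 mm z 0.1145 yaw err(ccw+) -175.5 J7 -2.45 Ftan -10.6 Frad -1.4 Fz -7.6 w 0.0322 tilt [ 0.08  -0.009]
```

```bash
python3 -m pendant '0.25 0 0 0; 0.25 0 0 0'; python3 -c "
from h import *
crank()"
```

```text
clock: 26.5
tcp_pos: [0.5515, -0.2167, 0.115]
orientation: [0.064, 3.052, -0.015]
contact_force: [11.4, -1.3, -5.5]
grip_width: 0.0318
t 26.50 angle 14.2 r 62.4 mm z 0.1150 yaw err(ccw+) -175.2 J7 -2.45 Ftan -11.5 Frad -0.1 Fz -5.5 w 0.0318 tilt [ 0.089 -0.012]
```

```bash
python3 -m pendant '0.32 0 0 0; 0.32 0 0 0'; python3 -c "
from h import *
crank()"; python3 -m pendant '0.35 0 0.05 0; 0.35 0 0.05 0; 0.35 0 0.05 0'; python3 -c "
from h import *
crank()"
```

```text
clock: 26.67
tcp_pos: [0.5512, -0.2164, 0.1157]
orientation: [0.062, 3.041, -0.021]
contact_force: [12.9, -0.5, -7.8]
grip_width: 0.0319
t 26.67 angle 14.5 r 62.0 mm z 0.1157 yaw err(ccw+) -174.7 J7 -2.45 Ftan -12.8 Frad -1.2 Fz -7.8 w 0.0319 tilt [ 0.099 -0.016]
clock: 26.92
tcp_pos: [0.5516, -0.2158, 0.1155]
orientation: [0.057, 3.022, -0.03]
contact_force: [13.5, -1.0, -8.5]
grip_width: 0.0316
t 26.92 angle 14.5 r 61.4 mm z 0.1155 yaw err(ccw+) -174.6 J7 -2.44 Ftan -13.5 Frad -0.8 Fz -8.5 w 0.0316 tilt [ 0.118 -0.022]
```

```bash
python3 -m pendant '0.4 0 0.1 0; 0.4 0 0.1 0'; python3 -c "
from h import *
crank()"; python3 -m pendant '0.42 0 0.1 0; 0.42 0 0.1 0; 0.42 0 0.1 0; 0.42 0 0.1 0'; python3 -c "
from h import *
crank()"
```

```text
clock: 27.08
tcp_pos: [0.5521, -0.2158, 0.1151]
orientation: [0.054, 3.008, -0.037]
contact_force: [11.8, 0.3, -2.7]
grip_width: 0.0316
t 27.08 angle 14.2 r 61.3 mm z 0.1151 yaw err(ccw+) -174.7 J7 -2.43 Ftan -11.7 Frad -1.8 Fz -2.7 w 0.0316 tilt [ 0.132 -0.027]
clock: 27.42
tcp_pos: [0.5529, -0.2161, 0.1148]
orientation: [0.047, 2.977, -0.051]
contact_force: [14.0, 0.1, -4.2]
grip_width: 0.0322
t 27.42 angle 13.8 r 61.4 mm z 0.1148 yaw err(ccw+) -174.9 J7 -2.42 Ftan -13.9 Frad -1.8 Fz -4.2 w 0.0322 tilt [ 0.162 -0.037]
```

```bash
python3 -m pendant '0.48 0 0.05 0; 0.48 0 0.05 0'; python3 -m pendant '0.48 0 0.05 0; 0.48 0 0.05 0'; python3 -c "
from h import *
crank()"
```

```text
clock: 27.58
tcp_pos: [0.5525, -0.216, 0.1152]
orientation: [0.043, 2.961, -0.058]
contact_force: [16.7, -0.6, -9.1]
grip_width: 0.0315
clock: 27.75
tcp_pos: [0.5528, -0.2158, 0.1157]
orientation: [0.038, 2.945, -0.066]
contact_force: [17.2, -0.5, -8.8]
grip_width: 0.0318
t 27.75 angle 14.3 r 61.0 mm z 0.1157 yaw err(ccw+) -174.0 J7 -2.40 Ftan -17.1 Frad -1.7 Fz -8.8 w 0.0318 tilt [ 0.194 -0.047]
```

```bash
python3 -m pendant '0.2 0 0 0; 0 0 0 0'; python3 -m pendant '0 0 0 0; 0 0 0 0; 0 0 0 0; 0 0 0 0; 0 0 0 0; 0 0 0 0' 0 20;  python3 -c "
from h import *
crank();plan((.551,-.2165,.19),None,2)"
```

```text
clock: 27.92
tcp_pos: [0.5557, -0.2156, 0.1171]
orientation: [0.035, 2.936, -0.07]
contact_force: [3.0, 0.0, -1.9]
grip_width: 0.0321
clock: 28.42
tcp_pos: [0.5514, -0.2161, 0.1157]
orientation: [0.04, 2.943, -0.068]
contact_force: [-0.8, 0.3, 0.9]
grip_width: 0.0856
t 28.42 angle 15.6 r 61.5 mm z 0.1157 yaw err(ccw+) -172.7 J7 -2.40 Ftan 0.8 Frad -0.2 Fz 0.9 w 0.0856 tilt [ 0.196 -0.048]
dist 7.43 turn 0 n 4 J7 -2.4
-0.36 -0.09 -1.82 0.0; -0.36 -0.09 -1.82 0.0; -0.36 -0.09 -1.82 0.0; -0.36 -0.09 -1.82 0.0
```

```bash
python3 -m pendant '0 0 -0.8 0; -0.2 0 -1.5 0; -0.3 0 -2 0; -0.2 0 -2.5 0; 0 0 -3 0; 0 0 -3 0; 0 0 -3 0';  python3 -c "
from h import *
show();plan((.50,-.42,.27),None,4)"
```

```text
clock: 29.0
tcp_pos: [0.5208, -0.2086, 0.2727]
orientation: [0.046, 2.96, -0.067]
contact_force: [1.2, 0.7, 0.2]
grip_width: 0.0854
t 29.0 tcp [ 0.5208 -0.2086  0.2727] yaw 178.43 J7 -2.683 F [1.22 0.73 0.25] w 0.0854 tilt [ 0.179 -0.048 -0.983]
dist 21.25 turn 0 n 6 J7 -2.683
0.25 -3.53 0.15 0.0; 0.25 -3.53 0.15 0.0; 0.25 -3.53 0.15 0.0; 0.25 -3.53 0.15 0.0; 0.25 -3.53 0.15 0.0; 0.25 -3.53 0.15 0.0
```

```bash
python3 -m pendant '0.2 -2 0 0; 0.2 -3.5 0 0; 0.2 -3.5 0 0; 0.2 -3.5 0 0; 0.2 -3.5 0 0; 0.1 -2 0 0; 0 0 0 0';  python3 - <<'E'
from h import *
show()
S=grab("scene","scene8");T=grab("top","top8")
cv2.imwrite("pics/z11.png",cv2.resize(np.hstack([S["color"][200:340,120:300,::-1],T["color"][190:330,310:490,::-1]]),None,fx=2.2,fy=2.2,interpolation=2))
ms=[mask(f,(0,0,0),(180,255,28),b) for f,b in((S,(130,220,180,270)),(T,(445,220,478,255)))]
print([int(m.sum()) for m in ms]); print("crank",axis((S,T),ms))
E
```

```text
clock: 29.58
tcp_pos: [0.5066, -0.3924, 0.2906]
orientation: [0.031, 2.943, -0.064]
contact_force: [-0.2, -0.2, 0.9]
grip_width: 0.0852
t 29.58 tcp [ 0.5066 -0.3924  0.2906] yaw 179.04 J7 -2.206 F [-0.25 -0.15  0.88] w 0.0852 tilt [ 0.196 -0.045 -0.98 ]
[328, 133]
 C [1.11  0.036 0.657] az -2.715663309443186 half 0.017721052925400382
 C [0.367 0.043 1.128] az -0.9412191425516322 half 0.035279957556111796
crank [ 0.55497304 -0.21594322]
```

View pics/z11.png

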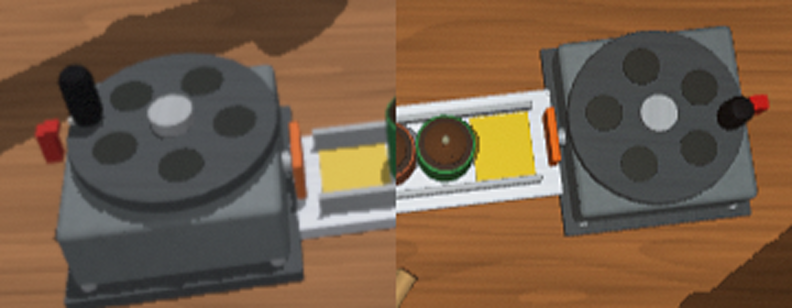

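View pics/scene8.png

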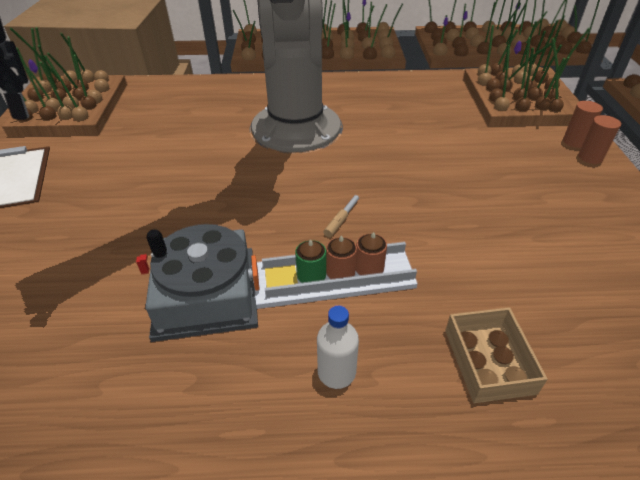

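```bash
python3 -c "
from h import *
show(); print(r.hand_in())"
```

```text
t 29.68 tcp [ 0.5077 -0.3886  0.2899] yaw 179.19 J7 -2.209 F [ 0.41  0.65 -0.68] w 0.0854 tilt [ 0.195 -0.042 -0.98 ]
the job is handed in; nothing more can be done
None
```

I set the green cup upright in the bay and turned the handwheel clockwise to its one-turn stop. I then pushed the crank against the stop, let go, and handed in at 29.7 s.

**Home push:** the crank stalled against the stop, with the force held at about 11–14 N and then about 17 N for the last third of a second. The highest reading was about 17 N along the crank's path. These are readings at the end of each call, so a short peak in between could have been missed. The jaws were a loose 32 mm around the 24 mm handle, so it was not a pinch.

**Last pictures:** the pusher is drawn back, and the green cup stands upright in the lane, having pushed the two terracotta cups along. The bottle, corm box and dibber look untouched, and the gripper was well clear of everything.

**What went less well:**
- **Wheel reversed briefly:** at the mid-turn regrasp I first drove the wheel backward by about 15°, then corrected it and carried on clockwise.
- **Gripper tilt:** the gripper drifted to about 11° of tilt by the final push.
- **Stop reading:** the picture puts the crank at a reading of about 6.46 at the end. That is just over the stated limit of 6.45 but within my measuring error.

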